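Open the push-to-open stock cupboard

ROBOT

A 7-joint arm with a two-finger parallel gripper is mounted at the origin on the work surface. World frame = base frame: x ahead of the robot, y to its left, z up, the work surface at z = 0. Lengths are in m, angles in rad, forces in N, time in s.
With the tool pointing down it reaches from about 0.35 to 0.9 m from the base axis. Payload 8.1 kg.
Tool frame: the origin (TCP) lies at the centre of the arm's flange, where the gripper is bolted on; the fingertips stand 178 mm ahead of it and the grasp point (between the pads) lies 159 mm ahead of it; z points along the fingers, y is the direction in which the jaws open and shut (so a half turn about z gives the same grasp; the last joint's range is limited). The gripper opens to 92 mm and grips with 3 to 60 N. Pads are 19 mm wide; open, the fingers measure 130 mm over their backs; the gripper's body (75 mm by 190 mm) begins 47 mm behind the grasp point.
Start: joints at [1.17, 0.434, 0.025, 1.573, -0.012, 1.134, -0.075], TCP at [0.183, -0.598, 0.405] pointing down, gripper open.
Joint ranges: [-2.62, 2.62], [-0.44, 2.09], [-1.27, 1.32], [0.08, 2.57], [-1.32, 4.46], [0.12, 2], [-2.74, 2.74]. Speed limits (rad/s): [2.22, 2.22, 3.01, 3.01, 3.14, 3.14, 3.14].

INTERFACE

Orientations are given as a rotation vector (axis times angle).
In Python, from cell import arm, get_image, camera_model gives the robot as it stands. The module is installed in compiled form; this text tells all that it offers.
- The arm moves only by the shell command python3 -m pendant 'ROWS' [FORCE]. ROWS is JSON, a list that holds one entry, the list of rows, each a list of 7 numbers: the shift along the tool's x, y, z in mm, then the turn, a rotation vector about the tool's x, y, z in rad, then the closure, from -1 (fully open) to 1 (shut). In form: [[[x, y, z, rx, ry, rz, hand], ...]]. A call has 1 to 20 rows; each row is the pose to reach, as a shift and turn from the pose commanded when the call began, along the tool's axes at that moment; what a row does not reach only later rows make up. A row lasts 1/8 s, in which the tool goes at most 62.5 mm and 10.7 degrees, less where a joint would pass 70% of its speed; a pose out of reach is approached as far as the arm can. A call with a gripper value outside its range is refused whole. The fingers move at their own pace and stop on an object; FORCE is the grip in N (left out, the last holds). Time passes only in rows, so rows that repeat a pose let the fingers close. It gives the time, the measured TCP pose, the force and the opening at its end, in the units of the state.
- arm.observe(): the state, without advancing time (a new reading comes with each control period).
- get_image(name): name is "scene" or "top" or "wrist"; returns the picture (400x640x3 uint8, red, green, blue); there is no depth.
- camera_model(name): a dict with "fx", "fy", "cx", "cy" (pixels), "position" and "orientation" of the camera in the world; the wrist camera has in their place "T_tool_cam" (4x4, takes a point from camera to tool coordinates, whose origin is the TCP and whose axes are the flange's). Camera axes: x right, y down, z forward; pixel columns grow to the right and rows downward; lengths in m; the calibration is good to about 2 mm. A picture is of the moment at which its call begins: read the wrist's pose just before it. camera_model takes no time and is no camera call.
- arm.sign_off(): hands the job in, once; it reports no verdict.
The state is a dict: "clock": time; "joints": joint angles; "dq": joint speeds; "joint_efforts": joint torques, N m; "position": TCP position; "ee_rot": TCP orientation; "force": force on the tool from outside, world axes, zero at the start; "ft_torque": the same for the moment, N m; "width": opening from 0.0 (shut) to 1.0 (fully open).
Only numpy, scipy, OpenCV 4.12 (cv2) and the standard library are available. Lean on these libraries where they do the work, as an engineer would, in place of code of your own. Each camera call takes 0.05 s, during which the arm holds its last target.

TASK

Open the cupboard whose door has no handle: press the free side of its door inward with the fingertips until the push catch lets go, back off so that the door springs ajar by itself, then put a finger behind its free edge and push it wide open, to about a right angle. Finish with the door standing open. Do not lift or shift any of the tins, jars and cartons, and leave the cupboard with the bar handle shut.

Things in the scene. Friction and masses are not known exactly. Their poses are not given: they have to be found in the camera images.
- plain_cupboard: Push-to-open cupboard, fixed: grey carcass 180 deep (x) x 190 wide (y) x 260 mm high; flat plywood door, no handle. Origin: centre of the carcass's underside; x to its back, z up. Door 14 mm thick, 190 wide, 2 to 258 mm high, covers the front; shut, its outer face is at x = -113, inner face -99, carcass front -90. Hinge at y = +95 (left seen from the robot), free edge y = -95.
- plain_hinge (a point): Hinge axis (vertical) of the plain door, on the door's inner face, half-way up (130 mm above the counter). The point turns with the door: its -y points along the door to the free edge, its -x out of the outer face.
- plain_free_edge (a point): Middle of the free edge of the plain door, on its outer face, 130 mm above the counter; 190 mm from the hinge.
- plain_door (a joint): Plain door's angle, rad: 0 shut and caught, negative pressed in (stop -0.044, 8 mm at the free edge), positive open (stop 1.7). Catch inside, 160 mm from the hinge. It lets go when pressed past about -0.03 (3 to 8 N at the free side) and released; a damped spring then opens it to about 0.33 (55 mm gap) in 1 s. Beyond that it swings with light friction and stays where left.
- handled_cupboard: The other cupboard, same carcass and same size of door, but with a level steel bar handle 100 mm long near the top, 35 mm off the door; origin at the centre of the carcass's underside, x to its back. Must stay shut. The two cupboards stand side by side, either one on the left.
- handled_door (a joint): Angle of the handled cupboard's door, rad: 0 shut, grows as it opens.
- can_mid (a point): Centre of a food can, 74 mm across, 110 mm high, standing on the counter to the left.
- jar_mid (a point): Centre of a jar, 70 mm across, 115 mm high, standing on the counter to the right.
- flat_tin_mid (a point): Centre of a flat tin, 76 mm across, 35 mm high, lying on top of the plain cupboard, towards its back.
- carton_mid (a point): Centre of a small carton, 60 x 100 x 80 mm high, on top of the handled cupboard, towards its back.

How it is judged:
On the way, in this order (a step that is already met when the one before it is completed fails the run):
1. the plain door is pressed inward against its catch (value of joint plain_door below -0.022 rad), for 0.05 s.
2. the catch has let go and the door has sprung ajar by itself, no robot part touching it (value of joint plain_door between 0.15 and 0.7 rad and contact force between each of the arm, the fingers and plain_cupboard below 0.1 N), for 0.1 s.
3. the plain door is pushed wide open (value of joint plain_door above 1.1 rad), for 0.2 s.
At the end, for the whole second after the job is handed in: The plain door stands still and open by more than 1.1 rad (63 degrees), after having been pressed in, and having sprung ajar untouched; the handled door is still shut (within 0.05 rad), and no can, jar, tin or carton has moved by more than 25 mm (value of joint plain_door above 1.1 rad and velocity of joint plain_door between -0.05 and 0.05 rad/s and value of joint handled_door below 0.05 rad).
It fails at once if the can is knocked, lifted or carried off (distance of can_mid from where it was at the start of the episode above 0.025 m).
It fails at once if the jar is knocked, lifted or carried off (distance of jar_mid from where it was at the start of the episode above 0.025 m).
It fails at once if the flat tin is knocked, lifted or carried off (distance of flat_tin_mid from where it was at the start of the episode above 0.025 m).
It fails at once if the carton is knocked, lifted or carried off (distance of carton_mid from where it was at the start of the episode above 0.025 m).
It fails at once if the handled cupboard is opened (value of joint handled_door above 0.1 rad).
It also fails if it takes over 51 s, if anything falls off the work surface, if the arm or the gripper's body presses on something with over 40 N, if the wrist force passes 120 N, or if a joint passes its speed limit or range.

## Working session

There is one attempt and no reset: what is moved stays moved. The work goes in short steps, Python scripts to look and compute and a shell command to move; the robot and the scene stay as the last step left them, time stands still between calls to the robot, and variables do not carry over. Pictures are saved under pics/ and viewed, and the job is handed in when it is done.

```bash
mkdir -p pics; ls
python3 - <<'E'
from cell import arm,get_image,camera_model
import cv2
s=arm.observe()
for k in s: print(k,s[k])
for n in ("scene","top","wrist"):
    print(n,camera_model(n)); cv2.imwrite(f"pics/{n}0.png",cv2.cvtColor(get_image(n),cv2.COLOR_RGB2BGR))
E
```

```text
pics
clock 0.0
joints [ 1.17041894  0.43521564  0.02498159  1.57412925 -0.01161366  1.13401423
 -0.07509678]
dq [ 2.22126719e-05 -1.28589802e-04  4.24018728e-04 -2.63060923e-04
 -1.77469208e-03  1.27630812e-04  9.01189841e-04]
joint_efforts [-2.82455294e-04 -6.67845941e+01  9.84624512e-01 -3.14461684e+01
 -6.06983900e-02  4.30359878e-02  1.41128753e-04]
position [ 0.18326575 -0.597267    0.40393697]
ee_rot [-3.10529481e+00 -4.65662392e-01  5.89997652e-04]
force [-0.08169626 -0.17938802 -0.07679973]
ft_torque [-0.04970802 -0.00935111  0.00608001]
width 0.9945193237662187
scene {'fx': 477.0183416004798, 'fy': 477.0183416004798, 'cx': 323.65354101086467, 'cy': 202.5932962597348, 'position': array([ 0.51947402, -0.50345459,  1.69844005]), 'orientation': array([-2.80663858,  0.21083496, -0.03011488])}
top {'fx': 374.8944370065813, 'fy': 374.8944370065813, 'cx': 308.3610019687309, 'cy': 195.91554190383977, 'position': array([0.34016977, 0.01526281, 1.44703692]), 'orientation': array([-2.17090038,  2.04369138, -0.21994739])}
wrist {'fx': 281.0072465639471, 'fy': 281.0072465639471, 'cx': 323.27572254357835, 'cy': 198.04506196197104, 'T_tool_cam': array([[ 9.10084682e-04, -9.57155221e-01, -2.89573920e-01,
         7.82652841e-02],
       [ 9.99999359e-01,  6.76116585e-04,  9.08008496e-04,
         2.64405646e-04],
       [-6.73319343e-04, -2.89574561e-01,  9.57155223e-01,
         1.99786459e-02],
       [ 0.00000000e+00,  0.00000000e+00,  0.00000000e+00,
         1.00000000e+00]])}
```

View pics/scene0.png

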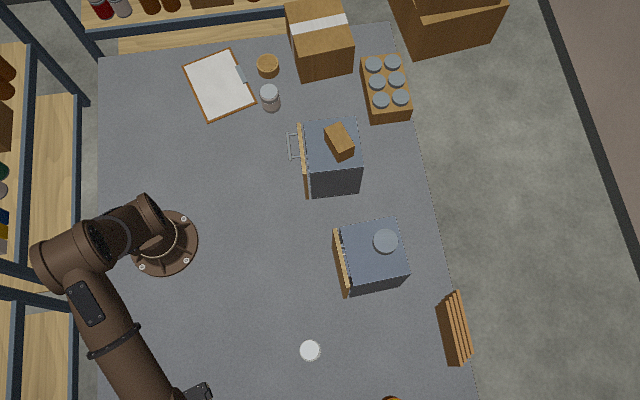

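View pics/top0.png

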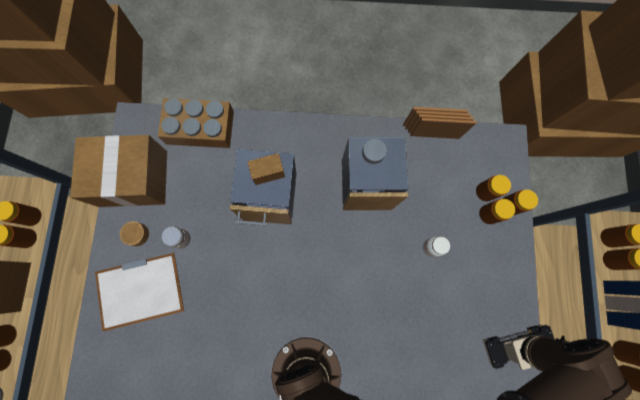

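View pics/wrist0.png

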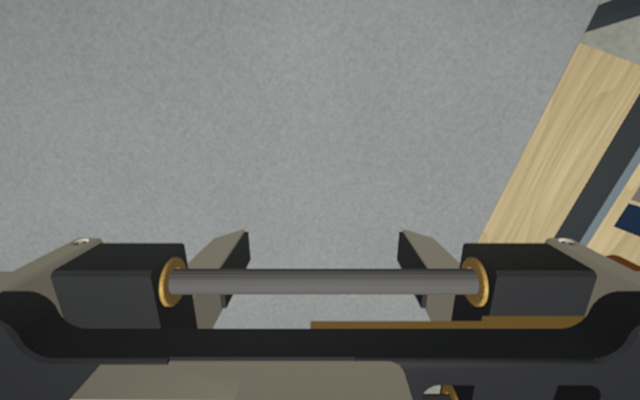

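The scene view shows the plain cupboard at about (370,258), with the flat tin on it. The handled one, with bar and carton, is at (330,160). In the top view they are at (377,170) and (265,180), with the jar at (438,246) and the can at (173,237). I'll zoom in for the corners.

Run:
```python
import cv2,numpy as np
a=cv2.imread("pics/top0.png")[120:270,220:460]; b=cv2.imread("pics/scene0.png")[205:375,280:440]
cv2.imwrite("pics/z1.png",cv2.resize(a,None,fx=3.3,fy=3.3,interpolation=cv2.INTER_CUBIC))
cv2.imwrite("pics/z2.png",cv2.resize(b,None,fx=3.5,fy=3.5,interpolation=cv2.INTER_CUBIC))
```

```text
(no output)
```

View pics/z1.png

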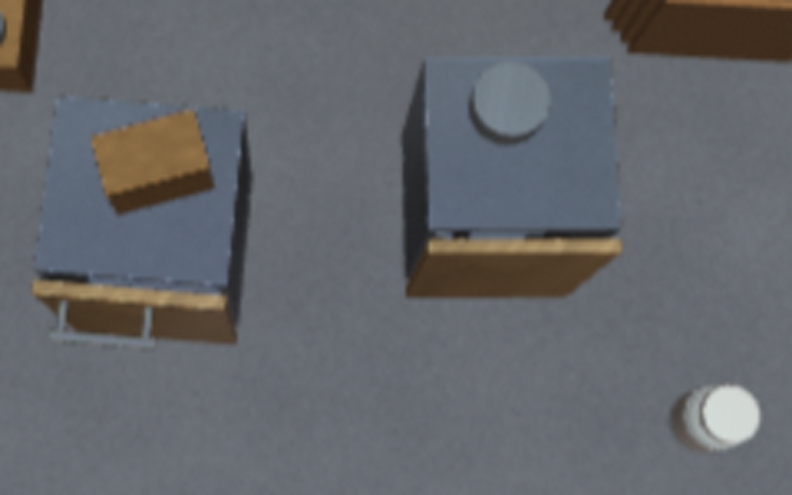

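View pics/z2.png

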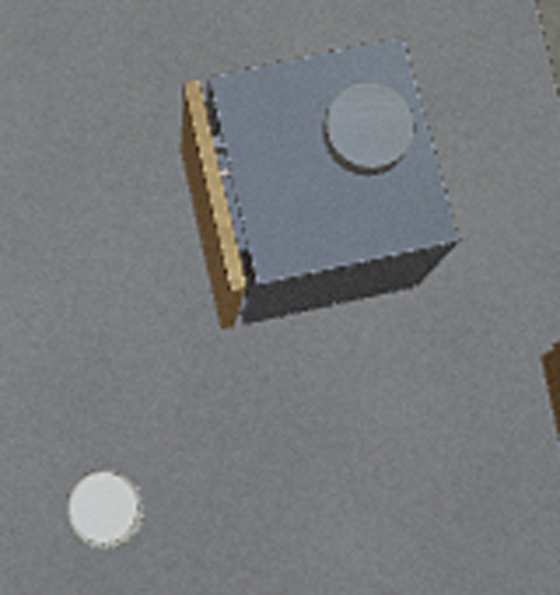

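```bash
cat > h.py <<'E'
import numpy as np
from scipy.spatial.transform import Rotation as R
from cell import camera_model
def ray(n,uv,z):
    c=camera_model(n); d=R.from_rotvec(c['orientation']).apply([(uv[0]-c['cx'])/c['fx'],(uv[1]-c['cy'])/c['fy'],1])
    p=np.array(c['position']); return p+d*(z-p[2])/d[2]
E
python3 - <<'E'
from h import *
np.set_printoptions(precision=4,suppress=True)
T=lambda u,v:(220+(u+.5)/3.3-.5,120+(v+.5)/3.3-.5)
S=lambda u,v:(280+(u+.5)/3.5-.5,205+(v+.5)/3.5-.5)
for nm,a,z in [("BL",(424,60),.26),("BR",(611,60),.26),("FR",(618,229),.26),("FL",(428,228),.26),("dL",(428,250),.258),("dR",(620,252),.258),("dinR",(620,240),.258),("jar",(731,414),.115),("tin",(511,99),.295),("hdoorL",(35,294),.258),("hdoorR",(224,305),.258),("hbarR",(153,345),.22),("hFR",(228,285),.26),("hBR",(243,112),.26)]:
    print("top",nm,ray("top",T(*a),z))
for nm,a,z in [("BL",(404,40),.26),("BR",(458,239),.26),("FR",(252,283),.26),("FL",(209,78),.26),("dL",(184,84),.258),("dR",(233,290),.258),("jar",(105,508),.115),("tin",(370,125),.295)]:
    print("sc",nm,ray("scene",S(*a),z))
print(ray("top",(173,235),.11))
E
```

```text
top BL [ 0.8016 -0.0938  0.26  ]
top BR [ 0.8132 -0.2835  0.26  ]
top FR [ 0.637  -0.2914  0.26  ]
top FL [ 0.6267 -0.1043  0.26  ]
top dL [ 0.605  -0.1054  0.258 ]
top dR [ 0.6144 -0.294   0.258 ]
top dinR [ 0.6265 -0.294   0.258 ]
top jar [ 0.4767 -0.4509  0.115 ]
top tin [ 0.7528 -0.1771  0.295 ]
top hdoorL [0.5378 0.2757 0.258 ]
top hdoorR [0.5381 0.091  0.258 ]
top hbarR [0.4998 0.1612 0.22  ]
top hFR [0.5578 0.0884 0.26  ]
top hBR [0.7352 0.0859 0.26  ]
sc BL [ 0.8035 -0.0976  0.26  ]
sc BR [ 0.8143 -0.2815  0.26  ]
sc FR [ 0.6316 -0.2924  0.26  ]
sc FL [ 0.6242 -0.1063  0.26  ]
sc dL [ 0.6013 -0.1079  0.258 ]
sc dR [ 0.6146 -0.2955  0.258 ]
sc jar [ 0.477  -0.4518  0.115 ]
sc tin [ 0.7525 -0.1785  0.295 ]
[0.4555 0.5019 0.11  ]
```

```bash
cat >> h.py <<'E'
C=np.array([.7195,-.194]); YAW=.053
def w(lx,ly):
    c,s=np.cos(YAW),np.sin(YAW); return C+np.array([c*lx-s*ly,s*lx+c*ly])
def loc(p):
    c,s=np.cos(YAW),np.sin(YAW); d=np.array(p)[:2]-C; return np.array([c*d[0]+s*d[1],-s*d[0]+c*d[1]])*1e3
def to(st,lx,ly,z,yaw=YAW):
    """rows shift (mm) and turn to TCP at local (m), tool down, tool x at yaw"""
    Rc=R.from_rotvec(st['ee_rot']); t=np.r_[w(lx,ly),z]
    Rt=R.from_matrix(np.array([[np.cos(yaw),np.sin(yaw),0],[np.sin(yaw),-np.cos(yaw),0],[0,0,-1]]).T)
    return Rc.inv().apply(t-st['position'])*1e3,(Rc.inv()*Rt).as_rotvec()
E
python3 - <<'E'
from h import *
from cell import arm
np.set_printoptions(precision=3,suppress=True)
s=arm.observe()
print(to(s,-.165,-.076,.393)); print([loc(p).round(1) for p in [(.605,-.1054),(.6144,-.294),(.6013,-.1079),(.6146,-.2955),(.637,-.2914),(.6267,-.1043),(.4767,-.451)]])
E
```

```text
(array([ 452.425, -194.527,   11.294]), array([-0.001,  0.   ,  0.245]))
[array([-109.6,   94.5]), array([-110.2,  -94.3]), array([-113.5,   92.2]), array([-110.1,  -95.8]), array([-87.5, -92.9]), array([-87.9,  94.5]), array([-256.1, -243.8])]
```

```bash
python3 -m pendant '[[[40,-17,1,0,0,0.02,1],[80,-34,2,0,0,0.05,1],[120,-52,3,0,0,0.07,1],[160,-69,4,0,0,0.09,1],[200,-86,5,0,0,0.11,1],[240,-103,6,0,0,0.13,1],[280,-120,7,0,0,0.15,1],[320,-138,8,0,0,0.18,1],[360,-155,9,0,0,0.2,1],[400,-172,10,0,0,0.22,1],[430,-185,11,0,0,0.24,1],[452,-194.5,11,0,0,0.245,1],[452,-194.5,11,0,0,0.245,1],[452,-194.5,11,0,0,0.245,1]]]' 20
python3 - <<'E'
from h import *
from cell import arm,get_image
import cv2
np.set_printoptions(precision=3,suppress=True)
s=arm.observe()
print(s['clock'],s['joints'],s['position'],s['width'],loc(s['position']),s['force'],to(s,-.165,-.076,.393))
cv2.imwrite("pics/w1.png",cv2.cvtColor(get_image("wrist"),cv2.COLOR_RGB2BGR))
cv2.imwrite("pics/s1.png",cv2.cvtColor(get_image("scene"),cv2.COLOR_RGB2BGR))
E
```

```text
clock: 1.9
position: [0.5577, -0.2798, 0.3935]
ee_rot: [3.14, 0.082, -0.002]
force: [-0.8, -0.8, -0.3]
width: 0.003
1.9 [ 0.422  0.445 -0.062  1.585  0.031  1.113 -1.167] [ 0.558 -0.28   0.393] 0.003151537646831001 [-166.157  -77.155] [-0.801 -0.812 -0.272] (array([ 1.156, -1.156,  0.485]), array([ 0.001,  0.001, -0.001]))
```

View pics/w1.png

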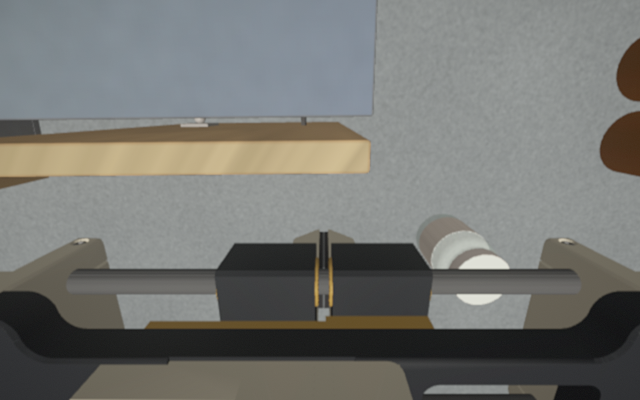

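View pics/s1.png

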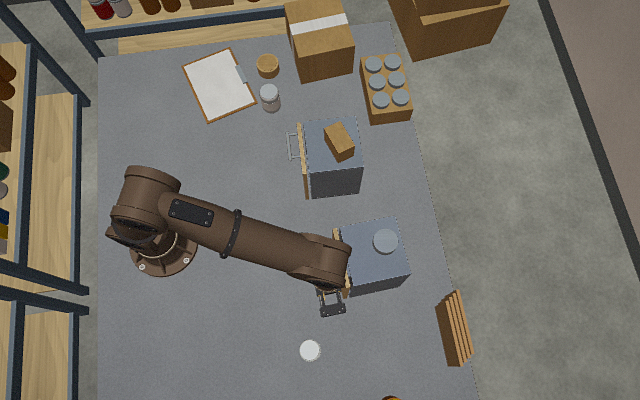

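The wrist view shows the closed fingers at (322,250) in front of the door, which is parallel to them with its free edge at column 370. Next I close in until contact.

```bash
python3 -m pendant '[[[8,0,0,0,0,0,1],[16,0,0,0,0,0,1],[24,0,0,0,0,0,1],[30,0,0,0,0,0,1],[34,0,0,0,0,0,1],[36,0,0,0,0,0,1],[38,0,0,0,0,0,1],[38,0,0,0,0,0,1]]]'; python3 -c "
from h import *; from cell import arm
s=arm.observe(); print(s['force'],loc(s['position']))"
```

```text
clock: 3.0
position: [0.5964, -0.277, 0.3938]
ee_rot: [3.14, 0.083, 0.0]
force: [0.0, 0.0, 0.3]
width: 0.005
[0.00747318 0.00657318 0.34047844] [-127.328906    -76.31858848]
```

```bash
python3 -m pendant '[[[1,0,0,0,0,0,1],[2,0,0,0,0,0,1],[3,0,0,0,0,0,1],[3,0,0,0,0,0,1]]]'; python3 -c "
from h import *; from cell import arm
s=arm.observe(); print(s['force'],loc(s['position']))"
```

```text
clock: 3.5
position: [0.5994, -0.2768, 0.3937]
ee_rot: [3.14, 0.083, 0.0]
force: [-0.1, -0.0, -0.3]
width: 0.003
[-0.12125858 -0.03714993 -0.28327967] [-124.29081326  -76.35097369]
```

```bash
python3 -m pendant '[[[1,0,0,0,0,0,1],[2,0,0,0,0,0,1],[3,0,0,0,0,0,1],[3,0,0,0,0,0,1]]]'; python3 -c "
from h import *; from cell import arm
s=arm.observe(); print(s['force'],loc(s['position']))"
```

```text
clock: 4.0
position: [0.6023, -0.2768, 0.3937]
ee_rot: [3.14, 0.083, -0.0]
force: [-2.3, -0.9, 1.6]
width: 0.003
[-2.32030803 -0.90575643  1.61625596] [-121.44959351  -76.48105383]
```

Contact shows at about -122 mm, as predicted. Now the press.

```bash
python3 -m pendant '[[[1,0,0,0,0,0,1],[2,0,0,0,0,0,1],[3,0,0,0,0,0,1],[4,0,0,0,0,0,1],[4,0,0,0,0,0,1]]]'; python3 -c "
from h import *; from cell import arm
s=arm.observe(); print(s['force'],loc(s['position']))"
```

```text
clock: 4.62
position: [0.606, -0.2768, 0.3937]
ee_rot: [3.14, 0.082, -0.001]
force: [-5.5, -0.8, 2.7]
width: 0.003
[-5.48108222 -0.82844348  2.70952003] [-117.68263763  -76.65279175]
```

```bash
python3 -m pendant '[[[1,0,0,0,0,0,1],[2,0,0,0,0,0,1],[2.5,0,0,0,0,0,1],[2.5,0,0,0,0,0,1]]]'; python3 -c "
from h import *; from cell import arm
s=arm.observe(); print(s['force'],loc(s['position']))"
```

```text
clock: 5.12
position: [0.6078, -0.2768, 0.3937]
ee_rot: [3.14, 0.082, -0.004]
force: [-8.8, -0.9, 4.6]
width: 0.003
[-8.81606363 -0.94004566  4.64702471] [-115.88589202  -76.7956486 ]
```

```bash
python3 -m pendant '[[[1,0,0,0,0,0,1],[2,0,0,0,0,0,1],[2,0,0,0,0,0,1]]]'; python3 -c "
from h import *; from cell import arm
s=arm.observe(); print(s['force'],loc(s['position']))"
```

```text
clock: 5.5
position: [0.6086, -0.2769, 0.3936]
ee_rot: [-3.14, -0.081, 0.01]
force: [-17.0, 0.7, 9.2]
width: 0.005
[-17.03865773   0.73706202   9.22051649] [-115.18118212  -76.91849681]
```

The force rises sharply here, so the door is at its stop. I back off quickly.

```bash
python3 -m pendant '[[[-30,0,0,0,0,0,1],[-70,0,0,0,0,0,1],[-110,0,0,0,0,0,1],[-120,0,0,0,0,0,1],[-120,0,0,0,0,0,1],[-120,0,0,0,0,0,1],[-120,0,0,0,0,0,1],[-120,0,0,0,0,0,1],[-120,0,0,0,0,0,1],[-120,0,0,0,0,0,1],[-120,0,0,0,0,0,1],[-120,0,0,0,0,0,1]]]'
python3 - <<'E'
from h import *
from cell import arm,get_image
import cv2
s=arm.observe(); print(s['force'],loc(s['position']),s['position'],s['ee_rot'])
for n in("wrist","top","scene"): cv2.imwrite(f"pics/{n}2.png",cv2.cvtColor(get_image(n),cv2.COLOR_RGB2BGR))
t=cv2.imread("pics/top2.png")[120:270,220:460]
cv2.imwrite("pics/z3.png",cv2.resize(t,None,fx=3.3,fy=3.3,interpolation=cv2.INTER_CUBIC))
E
```

```text
clock: 7.0
position: [0.491, -0.2826, 0.3937]
ee_rot: [3.14, 0.083, 0.0]
force: [0.3, -0.3, -0.7]
width: 0.008
[ 0.2686655  -0.33017691 -0.69416144] [-232.88434749  -76.33678613] [ 0.49098662 -0.28256669  0.39374864] [3.14045920e+00 8.26266310e-02 1.85686235e-05]
```

View pics/wrist2.png

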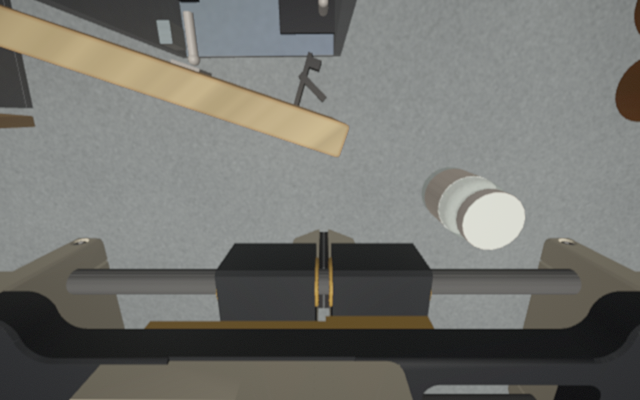

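View pics/z3.png

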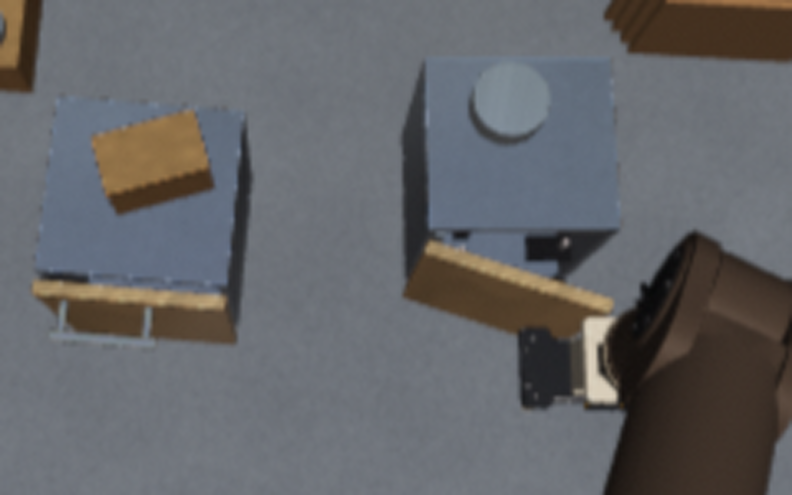

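The wrist view shows the door ajar and untouched, with its free corner at (345,140). A catch striker stands out from the inner face near (310,75). I'll find the door angle and the striker's height.

Run:
```python
from h import *
from cell import camera_model
np.set_printoptions(precision=1,suppress=True)
T=camera_model("wrist")['T_tool_cam'];c=camera_model("wrist")
P=np.array([.49099,-.28257,.39375]);Rt=R.from_rotvec([3.14046,.08263,0])
def wr(u,v,z):
    d=T[:3,:3]@[(u-c['cx'])/c['fx'],(v-c['cy'])/c['fy'],1]; d=Rt.apply(d); o=P+Rt.apply(T[:3,3]); return o+d*(z-o[2])/d[2]
for n,p in [("freein",(348,124)),("freeout",(339,156)),("inleft",(0,7))]: print(n,loc(wr(*p,.258)))
f=loc(wr(348,124,.258)); print(np.arctan2(-(f[0]+99),95-f[1]),np.hypot(f[0]+99,95-f[1]))
for z in (.03,.08,.13,.17,.2,.24): print(z,[loc(wr(*p,z)) for p in[(297,104),(313,58),(324,99),(302,75)]])
```

```text
freein [-158.7  -86.6]
freeout [-171.5  -83.2]
inleft [-118.4   38.6]
0.3176343530247067 191.1776398185367
0.03 [array([-144.5,  -46.4]), array([-96. , -65.5]), array([-139. ,  -77.7]), array([-113.4,  -52.9])]
0.08 [array([-145.9,  -50.8]), array([-104.5,  -67.1]), array([-141.2,  -77.6]), array([-119.4,  -56.3])]
0.13 [array([-147.4,  -55.2]), array([-113. ,  -68.7]), array([-143.5,  -77.4]), array([-125.4,  -59.8])]
0.17 [array([-148.6,  -58.7]), array([-119.8,  -70. ]), array([-145.3,  -77.3]), array([-130.2,  -62.6])]
0.2 [array([-149.5,  -61.4]), array([-125.,  -71.]), array([-146.7,  -77.2]), array([-133.8,  -64.6])]
0.24 [array([-150.6,  -64.9]), array([-131.8,  -72.3]), array([-148.5,  -77.1]), array([-138.5,  -67.4])]
```

Run:
```python
import cv2
t=cv2.imread("pics/wrist2.png")[0:170,130:370]
cv2.imwrite("pics/z4.png",cv2.resize(t,None,fx=3.3,fy=3.3,interpolation=cv2.INTER_CUBIC))
```

```text
(no output)
```

View pics/z4.png

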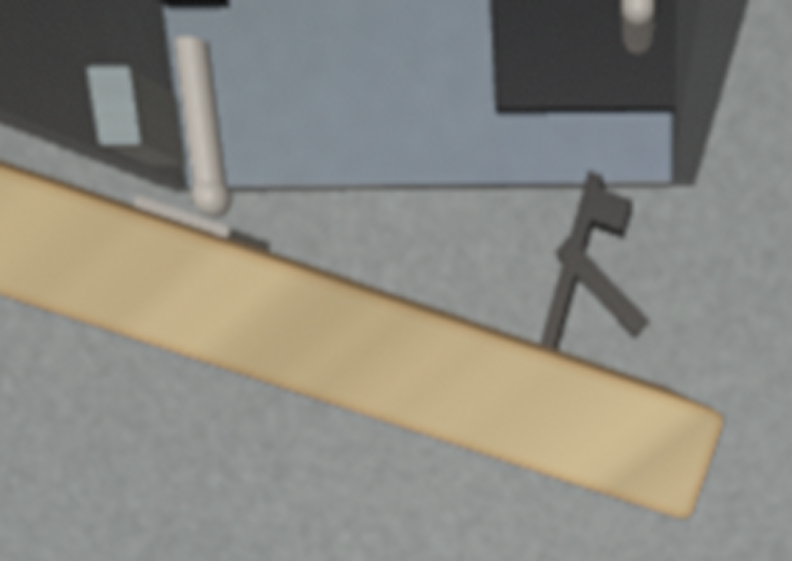

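Run:
```python
from h import *
from cell import arm
np.set_printoptions(precision=1,suppress=True)
s=arm.observe(); l=loc(s['position']); print(l, s['clock'])
pts=[(-225,-140),(-135,-140),(-135,-83)]
for p in pts: print(p,to(s,p[0]/1e3,p[1]/1e3,.3937))
print('relative to (-135,-83):')
for th in np.arange(.32,1.5,.08):
    r=np.interp(th,[.32,1.4],[180,165]); sup=9.5*np.cos(th)+19*np.sin(th)
    c=np.array([-99,95])+r*np.array([-np.sin(th),-np.cos(th)])+sup*np.array([np.cos(th),-np.sin(th)])
    print(round(th,2),c,'tool',[c[0]+135,-(c[1]+83)], np.r_[w(*(c/1e3))]*1e3)
```

```text
[-232.8  -76.3] 7.15
(-225, -140) (array([ 7.9, 63.7,  0.1]), array([ 0., -0., -0.]))
(-135, -140) (array([97.9, 63.7,  0.1]), array([ 0., -0., -0.]))
(-135, -83) (array([97.8,  6.7,  0.1]), array([ 0., -0., -0.]))
relative to (-135,-83):
0.32 [-141.4  -80.6] tool [np.float64(-6.388669368008067), np.float64(-2.4208560985900647)] [ 582.6 -282. ]
0.4 [-153.8  -76.1] tool [np.float64(-18.78837483560301), np.float64(-6.943694490953661)] [ 570.  -278.1]
0.48 [-165.8  -70.6] tool [np.float64(-30.837535819115544), np.float64(-12.369293646385856)] [ 557.6 -273.3]
0.56 [-177.5  -64.3] tool [np.float64(-42.472449145531556), np.float64(-18.681769860253524)] [ 545.7 -267.6]
0.64 [-188.6  -57.1] tool [np.float64(-53.627929565120525), np.float64(-25.86085277099842)] [ 534.2 -261.1]
0.72 [-199.2  -49.1] tool [np.float64(-64.23762585291868), np.float64(-33.88126532896796)] [ 523.1 -253.6]
0.8 [-209.2  -40.3] tool [np.float64(-74.23447092462078), np.float64(-42.7121336368486)] [ 512.7 -245.3]
0.88 [-218.6  -30.7] tool [np.float64(-83.55126144897855), np.float64(-52.31645107880292)] [ 502.9 -236.2]
0.96 [-227.1  -20.3] tool [np.float64(-92.12135830779368), np.float64(-62.65062025277417)] [ 493.8 -226.4]
1.04 [-234.9   -9.3] tool [np.float64(-99.87949531213434), np.float64(-73.66409464559058)] [ 485.4 -215.8]
1.12 [-241.8    2.3] tool [np.float64(-106.76267993634576), np.float64(-85.29913978166162)] [ 478.  -204.5]
1.2 [-247.7   14.5] tool [np.float64(-112.7111665791974), np.float64(-97.49073078809833)] [ 471.4 -192.7]
1.28 [-252.7   27.2] tool [np.float64(-117.6694800935206), np.float64(-110.16660002223023)] [ 465.7 -180.3]
1.36 [-256.6   40.2] tool [np.float64(-121.58746511901887), np.float64(-123.24744468547718)] [ 461.1 -167.4]
1.44 [-260.    53.6] tool [np.float64(-124.9721453637381), np.float64(-136.57484267953498)] [ 457.1 -154.3]
```

```bash
python3 -m pendant '[[[2,20,0,0,0,0,1],[5,45,0,0,0,0,1],[8,64,0,0,0,0,1],[30,64,0,0,0,0,1],[60,64,0,0,0,0,1],[85,64,0,0,0,0,1],[98,64,0,0,0,0,1],[98,64,0,0,0,0,1],[98,45,0,0,0,0,1],[98,25,0,0,0,0,1],[98,10,0,0,0,0,1],[98,7,0,0,0,0,1],[98,7,0,0,0,0,1]]]'
python3 - <<'E'
from h import *
from cell import arm,get_image
import cv2
s=arm.observe(); print(s['force'],loc(s['position']),s['position'],s['joints'])
for n in("wrist","top"): cv2.imwrite(f"pics/{n}3.png",cv2.cvtColor(get_image(n),cv2.COLOR_RGB2BGR))
E
```

```text
clock: 8.78
position: [0.5892, -0.2843, 0.394]
ee_rot: [3.14, 0.083, 0.0]
force: [-0.5, -0.7, 0.1]
width: 0.006
[-0.50118482 -0.74565577  0.05994503] [-134.93044353  -83.26335407] [ 0.58916991 -0.2842944   0.39399434] [ 0.40210826  0.49260867 -0.05243539  1.50453201  0.02770749  1.14474376
 -1.17335285]
```

View pics/wrist3.png

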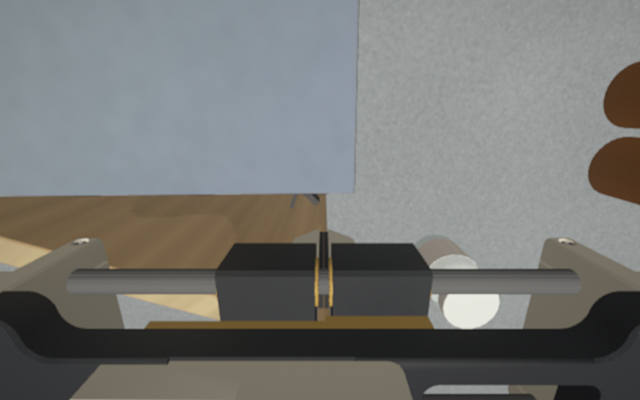

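View pics/top3.png

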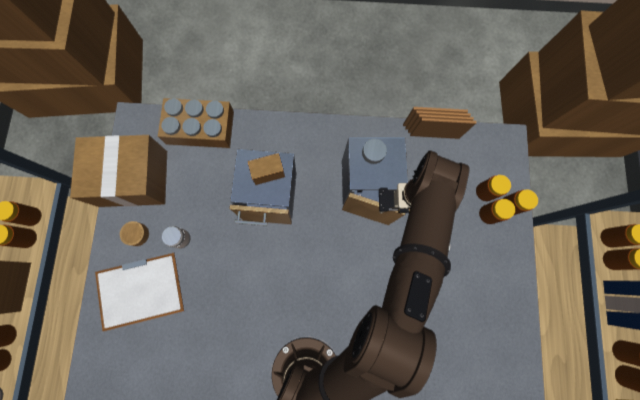

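The fingers are behind the door: the striker shows at (305,200) in front of them, and there is no contact force. I push along the arc.

```bash
python3 -m pendant '[[[-6,-2,0,0,0,0,1],[-12,-4.5,0,0,0,0,1],[-19,-7,0,0,0,0,1],[-25,-9.5,0,0,0,0,1],[-31,-12.5,0,0,0,0,1],[-37,-15.5,0,0,0,0,1],[-42.5,-18.5,0,0,0,0,1],[-48,-22,0,0,0,0,1],[-53.5,-26,0,0,0,0,1],[-59,-30,0,0,0,0,1],[-64,-34,0,0,0,0,1],[-69,-38,0,0,0,0,1],[-74,-42.5,0,0,0,0,1],[-79,-47.5,0,0,0,0,1],[-83.5,-52.5,0,0,0,0,1],[-83.5,-52.5,0,0,0,0,1]]]'
python3 - <<'E'
from h import *
from cell import arm,get_image
import cv2
s=arm.observe(); print(s['force'],loc(s['position']),s['position'],s['joints'])
for n in("wrist","top"): cv2.imwrite(f"pics/{n}4.png",cv2.cvtColor(get_image(n),cv2.COLOR_RGB2BGR))
E
```

```text
clock: 10.88
position: [0.5028, -0.2359, 0.3938]
ee_rot: [-3.14, -0.084, 0.0]
force: [-0.8, 0.3, 0.3]
width: 0.009
[-0.84133501  0.31432663  0.31388125] [-218.60157113  -30.35006279] [ 0.50281318 -0.23588791  0.39378524] [ 0.39797451  0.33559775 -0.0731099   1.7548239   0.02765381  1.05232533
 -1.2024072 ]
```

View pics/wrist4.png

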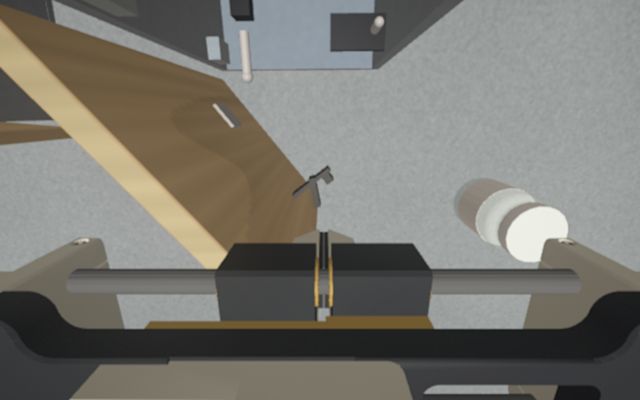

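View pics/top4.png

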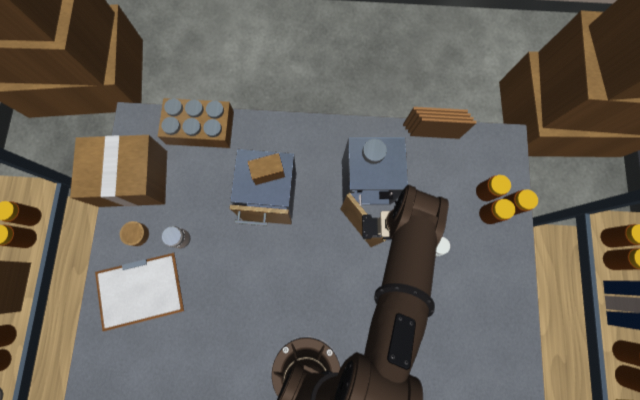

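The door has followed to about 0.88 rad in both views, with little force. I continue, slowing at the end.

```bash
python3 -m pendant '[[[-4,-5,0,0,0,0,1],[-8.5,-10,0,0,0,0,1],[-12.5,-15.5,0,0,0,0,1],[-16.5,-21,0,0,0,0,1],[-20,-27,0,0,0,0,1],[-23,-33,0,0,0,0,1],[-26,-39,0,0,0,0,1],[-29,-45,0,0,0,0,1],[-31.5,-51,0,0,0,0,1],[-34,-57.5,0,0,0,0,1],[-36,-64,0,0,0,0,1],[-38,-71,0,0,0,0,1],[-40,-77,0,0,0,0,1],[-41.5,-83,0,0,0,0,1],[-42.5,-88,0,0,0,0,1],[-43,-91,0,0,0,0,1],[-43.5,-93,0,0,0,0,1],[-43.5,-94,0,0,0,0,1],[-43.5,-94,0,0,0,0,1]]]'
python3 - <<'E'
from h import *
from cell import arm,get_image
import cv2
s=arm.observe(); print(s['force'],loc(s['position']),s['position'],s['joints'])
for n in("wrist","top"): cv2.imwrite(f"pics/{n}5.png",cv2.cvtColor(get_image(n),cv2.COLOR_RGB2BGR))
E
```

```text
clock: 13.35
position: [0.4547, -0.1448, 0.3937]
ee_rot: [3.14, 0.083, -0.0]
force: [0.6, -0.7, 0.5]
width: 0.004
[ 0.5668003  -0.71335579  0.4806854 ] [-261.80873666   63.17302662] [ 0.45471228 -0.14478505  0.39369664] [ 0.29959098  0.21372236 -0.12283601  1.92796951  0.03091025  1.0017584
 -1.35529333]
```

View pics/wrist5.png

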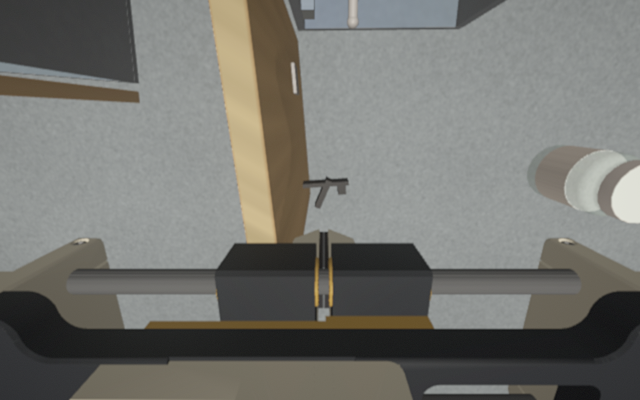

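View pics/top5.png

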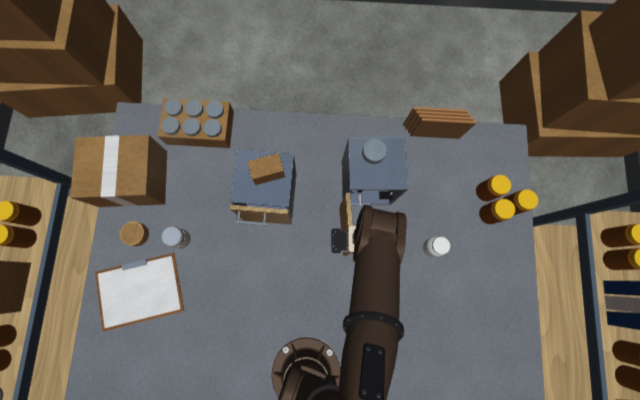

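The door now stands near a right angle. I withdraw sideways, then up, and check.

```bash
python3 -m pendant '[[[0,10,0,0,0,0,1],[0,25,0,0,0,0,1],[0,50,0,0,0,0,1],[0,60,-30,0,0,0,1],[0,60,-60,0,0,0,1],[-10,80,-80,0,0,0,1],[-30,110,-80,0,0,0,1],[-50,150,-80,0,0,0,1],[-50,180,-80,0,0,0,1],[-50,180,-80,0,0,0,1],[-50,180,-80,0,0,0,1]]]'
python3 - <<'E'
from h import *
from cell import arm,get_image
import cv2
s=arm.observe(); print(s['clock'],s['force'],loc(s['position']),s['position'])
for n in("scene","top"): cv2.imwrite(f"pics/{n}6.png",cv2.cvtColor(get_image(n),cv2.COLOR_RGB2BGR))
E
python3 - <<'E'
import cv2
t=cv2.imread("pics/top6.png")[120:270,220:460]
cv2.imwrite("pics/z6.png",cv2.resize(t,None,fx=3.3,fy=3.3,interpolation=cv2.INTER_CUBIC))
E
```

```text
clock: 14.82
position: [0.4142, -0.3271, 0.4735]
ee_rot: [-3.14, -0.082, 0.0]
force: [0.1, 0.6, -0.0]
width: 0.008
14.825 [ 0.10300656  0.57359401 -0.02565617] [-311.93390542 -116.77558868] [ 0.41419031 -0.32713637  0.47351739]
```

View pics/z6.png

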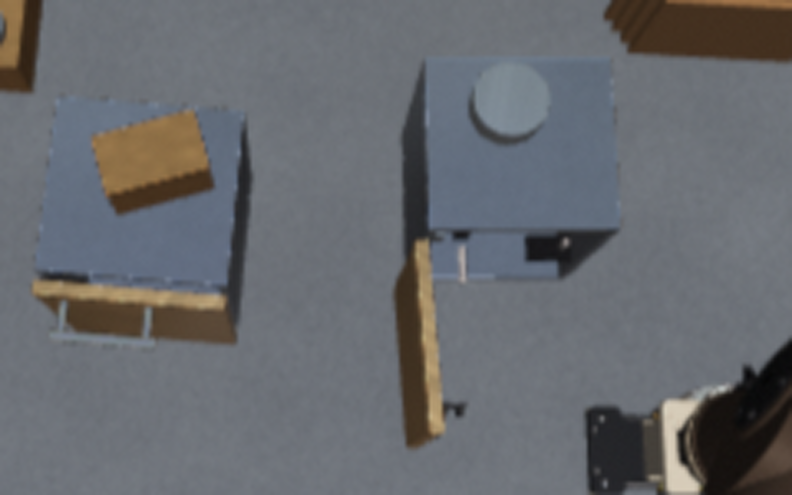

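View pics/scene6.png

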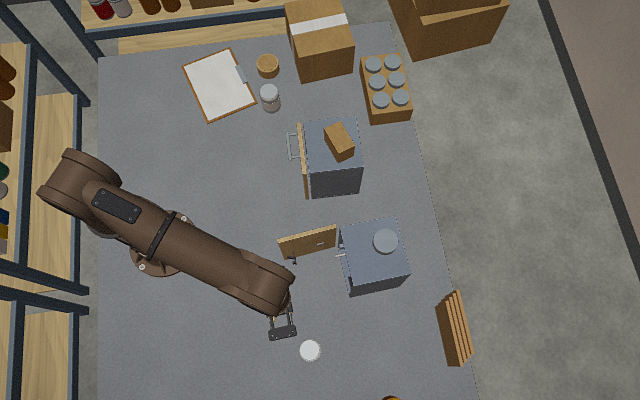

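Both views show the plain door standing open near 85°, with the free end at about (443,432) in the enlarged top view. The handled door is shut, and the tin (511,99), the carton and the jar at scene (310,350) are where they started.

Run:
```python
from h import *
from cell import arm
T=lambda u,v:(220+(u+.5)/3.3-.5,120+(v+.5)/3.3-.5)
f=loc(ray("top",T(443,432),.258)); print(f,np.arctan2(-(f[0]+99),95-f[1]))
print(arm.sign_off())
```

```text
[-287.15130306   83.09273519] 1.507595029472565
the job is handed in; nothing more can be done
None
```

The plain cupboard is open and the job is handed in at about 15 s on the robot's clock; no verdict was reported.

- **Press:** I pressed the free side of the door with closed fingertips until the force rose sharply to 17 N, which I took as the stop.
- **Release:** I backed off 120 mm. The door sprang ajar by itself to about 0.32 rad, measured in the wrist picture, with no contact force.
- **Opening:** I put the fingers behind the free edge, pushed the door round its arc with under 1.5 N showing at the checks, and withdrew.

**Last checks:** in the top picture the door measures about 1.51 rad open, clear of the gripper. The handled door looks shut, and the can, jar, flat tin and carton sit at the same pixels as at the start, by eye. I had no joint readings, so the angles come from the images. No check failed; the views of the cupboard agreed to within about 6 mm, with the door's free edge within 2 mm.

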